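Swipe the transfer line from the source bottle to the receiver

TASK

Start the transfer unit by swiping its touch plate: put the closed fingertips down on the end of the white line beside the green-capped bottle and follow the whole S-shaped line to the end beside the red-capped bottle, pressing lightly all the way, never lifting off between the two ends and never pushing the plate down hard. Finish still holding: leave the fingertips resting lightly on that last dot. Do not move or pick up the bottles or anything else on the bench, and stay well above the plate until you are over the starting dot.

Things in the scene. Friction and masses are not known exactly. Their poses are not given: they have to be found in the camera images.
- unit: transfer unit, fixed to the bench: white base 170 x 400 mm, 10 mm thick, with a grey block and a dark blue level touch plate in the middle, 140 mm (x) x 250 mm (y), upper face 46 mm above the bench. Origin: centre of the underside, on the bench; y runs along the length from end to end, z up. The white S-shaped line, 5 mm wide with 9 dots, is printed on the plate: x = 30 mm * sin(pi * y / 90 mm), y from -90 to 90 mm
- plate (a joint): how far the sprung touch plate is pressed down (m): 0 up, 0.012 at its hard stop. The plate stays level wherever it is pressed; about 0.5 N starts it moving, then 0.5 N more per mm. Light pressing is 1 to 10 mm, 3 to 6 mm (2 to 3.5 N) is ideal. It springs back when let go. Best touched with shut fingers pointing straight down
- line0 (a point): dot 0 of the line's 9 dots, centre at the plate's upper face; 0 mm along x and -90 mm along y in the unit's frame, 46 mm above the bench while the plate is up (it sinks with the plate); large end dot, 20 mm wide. Start here if the green-capped bottle stands at this (-y) end, else finish here
- line1 (a point): dot 1 of the line's 9 dots, centre at the plate's upper face; -21.2 mm along x and -67.5 mm along y in the unit's frame, 46 mm above the bench while the plate is up (it sinks with the plate); small dot, 11 mm wide
- line2 (a point): dot 2 of the line's 9 dots, centre at the plate's upper face; -30 mm along x and -45 mm along y in the unit's frame, 46 mm above the bench while the plate is up (it sinks with the plate); small dot, 11 mm wide
- line3 (a point): dot 3 of the line's 9 dots, centre at the plate's upper face; -21.2 mm along x and -22.5 mm along y in the unit's frame, 46 mm above the bench while the plate is up (it sinks with the plate); small dot, 11 mm wide
- line4 (a point): dot 4 of the line's 9 dots, centre at the plate's upper face; 0 mm along x and 0 mm along y in the unit's frame, 46 mm above the bench while the plate is up (it sinks with the plate); small dot, 11 mm wide
- line5 (a point): dot 5 of the line's 9 dots, centre at the plate's upper face; 21.2 mm along x and 22.5 mm along y in the unit's frame, 46 mm above the bench while the plate is up (it sinks with the plate); small dot, 11 mm wide
- line6 (a point): dot 6 of the line's 9 dots, centre at the plate's upper face; 30 mm along x and 45 mm along y in the unit's frame, 46 mm above the bench while the plate is up (it sinks with the plate); small dot, 11 mm wide
- line7 (a point): dot 7 of the line's 9 dots, centre at the plate's upper face; 21.2 mm along x and 67.5 mm along y in the unit's frame, 46 mm above the bench while the plate is up (it sinks with the plate); small dot, 11 mm wide
- line8 (a point): dot 8 of the line's 9 dots, centre at the plate's upper face; 0 mm along x and 90 mm along y in the unit's frame, 46 mm above the bench while the plate is up (it sinks with the plate); large end dot, 20 mm wide. Start here if the green-capped bottle stands at this (+y) end, else finish here
- source_bottle: source bottle: amber, green cap, 38 mm wide, 60 mm high, standing loose on the unit's base (10 mm above the bench) 168 mm from the unit's centre, beyond one end of the plate. Origin: centre of its underside. The swipe starts at its end
- receiver_bottle: receiver bottle: white, red cap, same size, standing the same way beyond the other end of the plate. The swipe finishes at its end
- mortar: white porcelain mortar, 90 mm wide, 52 mm high (68 with the pestle fixed in it); bystander, loose on the bench, leave it alone. Origin: middle of its underside
- amber_jar: amber jar, 52 mm wide, 75 mm high; bystander, loose on the bench, leave it alone. Origin: middle of its underside
- vial: small amber vial, 26 mm wide, 50 mm high; bystander, loose on the bench, leave it alone. Origin: middle of its underside
- spatula: slim steel spatula with a brown wooden handle, lying flat, 150 mm long, 18 mm wide; bystander, loose on the bench, leave it alone. Origin: on its underside, near the middle; it lies along its x
- brass_weight: brass weight with a knob, 26 mm wide, 36 mm high; bystander, loose on the bench, leave it alone. Origin: middle of its underside
- dish: small white dish, 64 mm wide, 20 mm high; bystander, loose on the bench, leave it alone. Origin: middle of its underside
Not all that is in view belongs to the job. What is shaped like the source_bottle but yellow is not meant. Leave any purple look-alike of the receiver_bottle alone.

How it is judged:
By the outcome, as a careful person would: the job done as asked, in the order asked, and still so for the second after the job is handed in, while the arm keeps its last pose, push and grip.
It also fails if it takes over 48 s, if anything falls off the work surface, if the arm or the gripper's body presses on something with over 40 N, if the wrist force passes 120 N, or if a joint passes its speed limit or range.

ROBOT

A 6-joint arm with a two-finger parallel gripper is mounted at the origin on the work surface. World frame = base frame: x ahead of the robot, y to its left, z up, the work surface at z = 0. Lengths are in mm, angles in rad, forces in N, time in s.
With the tool pointing down it reaches from about 350 to 725 mm from the base axis. Payload 4.3 kg.
Tool frame: the origin (TCP) lies midway between the tips of the shut fingers; the grasp point (between the pads) lies arm.grasp_offset behind it (arm.grasp_offset is the distance from the TCP to the grasp point, in mm); z points along the fingers, y is the line along which they close (so a half turn about z gives the same grasp; the last joint's range is limited). The gripper opens to 85 mm and grips with 20 to 120 N. Pads are 22 mm wide; open, the fingers measure 114 mm over their backs; the gripper's body (76 mm by 85 mm) begins 54 mm behind the grasp point. The pads swing forward as they close: fully open they stand 13 mm farther back than shut.
Start: joints at [-1.385, 0.377, 0.081, 1.274, 0, 1.46], TCP at [167.626, -550.062, 231.329] pointing down, gripper open.
Joint ranges: [-2.72, 2.72], [-0.84, 1.66], [-1.02, 1.22], [-1.77, 2.12], [-1.37, 1.28], [-3.14, 3.14]. Speed limits (rad/s): [2.57, 2.57, 3.14, 3.14, 3.14, 3.14].

INTERFACE

Orientations are given as a unit quaternion [w, x, y, z].
In Python, from workcell import arm, get_image, hand_in gives the robot as it stands.
- The arm moves only by the tool arm_command, never from a script. Its argument "series" is one flat list of numbers, 7 for each row, row after row: the finger opening in mm, from 0 to 85.4, then the shift along the tool's x, y, z in units of 30 mm (1.0 is 30 mm), then the turn, a rotation vector about the tool's x, y, z in units of 6 degrees (1.0 is 6 degrees). A call has 1 to 20 rows; each row shifts and turns the commanded pose from where the row before left it, along the tool's axes as they then stand; what a row does not reach is not made up. A row lasts 1/12 s, in which the tool goes at most 41.7 mm and 7.16 degrees, less where a joint would pass 70% of its speed; a pose out of reach is approached as far as the arm can. A call is refused whole if a number of a shift passes 1 or a number of a turn 1, either way. A call with a gripper value outside its range is refused whole. The fingers move at their own pace and stop on an object; "grip_force" is the grip in N (left out, the last holds). Time passes only in rows, so rows that do not move let the fingers close. It gives the time, the measured TCP pose, the force, the opening and the grip force at its end, in the units of the state.
- arm.state(): the state, without advancing time (a new reading comes with each control period).
- get_image(name): name is "scene" or "top" or "wrist"; returns a dict with "pixels" (400x640x3 uint8, red, green, blue), "depth" (400x640 float32, mm along the optical axis (not along the pixel's ray), 0 where there is no reading), "vfov" (degrees; the focal length in pixels is half the picture's height over the tangent of half this angle, whatever the lens; pixels are square), "cx", "cy" (the principal point, pixels), "k1" (the pictures are not rectified: a ray, as slopes to the right and down, at radius r is drawn at 1 + k1 r^2 times it, then the intrinsics apply), "world_to_cam" (4x4, takes a point from world to camera coordinates). Camera axes: x right, y up, looking along -z (the intrinsics and any distortion apply to the point x, -y, -z); pixel columns grow to the right and rows downward; lengths in mm; the calibration is good to about 2 mm. A picture is of the moment at which its call begins.
- hand_in(): hands the job in; it is judged then, once.
The state is a dict: "time_s": time; "joint_pos": joint angles; "dq": joint speeds; "tau": joint torques, N m; "tool_pos": TCP position; "ee_rot": TCP orientation; "wrist_force": force on the tool from outside, world axes, zero at the start; "torque": the same for the moment, N m; "opening": finger opening in mm; "gripper_force": force on a finger pad.
Only numpy, scipy, OpenCV 4.12 (cv2) and the standard library are available. Lean on these libraries where they do the work, as an engineer would, in place of code of your own. Each camera call takes 0.05 s, during which the arm holds its last target. There are 200 camera calls.

## Working session

There is one attempt and no reset: what is moved stays moved. The work goes in short steps, Python scripts to look and compute and a tool call to move; the robot and the scene stay as the last step left them, time stands still between calls to the robot, and variables do not carry over. Pictures are saved under pics/ and viewed, at most 10 in all, crops included, and the job is handed in when it is done.

Besides the shell and the picture viewer there is one more tool, called after "Call:" as a command line: name --argument value ..., lists and objects as JSON in quotes. arm_command: Moves the arm, as the interface text tells. Its arguments: {"type":"object","properties":{"series":{"type":"array"},"grip_force":{"type":"number"}},"required":["series"]}

```bash
mkdir -p pics; cat > h.py <<'E'
import numpy as np, cv2
from workcell import arm, get_image
def grab(n):
    im=get_image(n); im['pixels']=np.asarray(im['pixels']); return im
def save(im,f): cv2.imwrite(f,cv2.cvtColor(im['pixels'],cv2.COLOR_RGB2BGR))
def rays(im,uv):
    uv=np.atleast_2d(np.asarray(uv,float)); f=200/np.tan(np.radians(im['vfov'])/2)
    K=np.array([[f,0,im['cx']],[0,f,im['cy']],[0,0,1]])
    n=cv2.undistortPoints(uv.reshape(-1,1,2),K,np.array([im['k1'],0,0,0,0.])).reshape(-1,2)
    T=np.asarray(im['world_to_cam']); R=T[:3,:3]; c=-R.T@T[:3,3]
    d=np.c_[n[:,0],-n[:,1],-np.ones(len(n))]
    return c,d@R
def onplane(im,uv,z):
    c,d=rays(im,uv); return c+d*((z-c[2])/d[:,2])[:,None]
def bydepth(im,uv):
    c,d=rays(im,uv); uv=np.atleast_2d(uv).astype(int)
    return c+d*np.asarray(im['depth'])[uv[:,1],uv[:,0]][:,None]
E
python3 - <<'E'
from h import *
for n in('top','scene'):
    im=grab(n); save(im,f'pics/{n}.png'); print(n,im['vfov'],im['cx'],im['cy'],im['k1'],rays(im,[320,200]))
print(arm.state())
E
```

```text
top 47.447589064265564 332.0796027203907 198.24468138102395 -0.10837404869417339 (array([447.0514325 ,  60.56150524, 891.37603658]), array([[ 0.13543377,  0.02208853, -0.99090327]]))
scene 51.23317028147861 326.44196389567344 198.84224131341264 -0.04099411657439696 (array([ 852.03785539, -341.97736845,  630.38714978]), array([[-0.36233271,  0.53656324, -0.76227365]]))
{'time_s': 0.1, 'joint_pos': array([-1.38530927e+00,  3.77999175e-01,  7.97775448e-02,  1.27441768e+00,
       -1.91159618e-06,  1.46048037e+00]), 'dq': array([ 0.0009882 , -0.00190824,  0.0024579 , -0.00167601,  0.00116771,
       -0.00010481]), 'tau': array([ 1.27427586e-03, -4.64693964e+01,  2.70581871e+01,  1.20417643e-02,
       -1.45405611e-04, -3.46865981e-06]), 'tool_pos': array([ 167.50438031, -549.44585097,  230.45607506]), 'ee_rot': array([-9.20806412e-04,  9.89082075e-01,  1.47362816e-01, -3.55817969e-05]), 'wrist_force': array([ 0.22315504, -0.34985761,  0.8859648 ]), 'torque': array([ 0.00476231,  0.02329958, -0.02018973]), 'gripper_force': 0.0, 'opening': 85.49069959027534}
```

View pics/top.png

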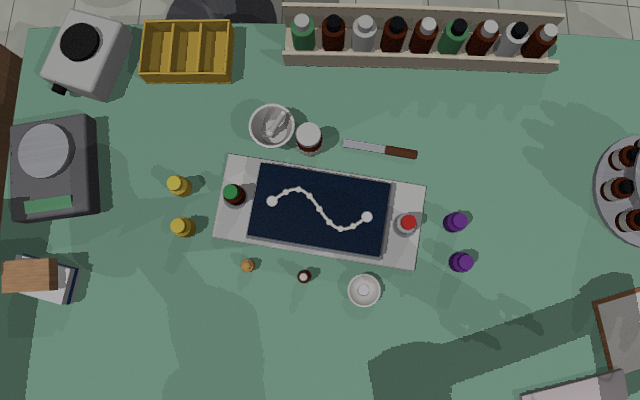

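View pics/scene.png

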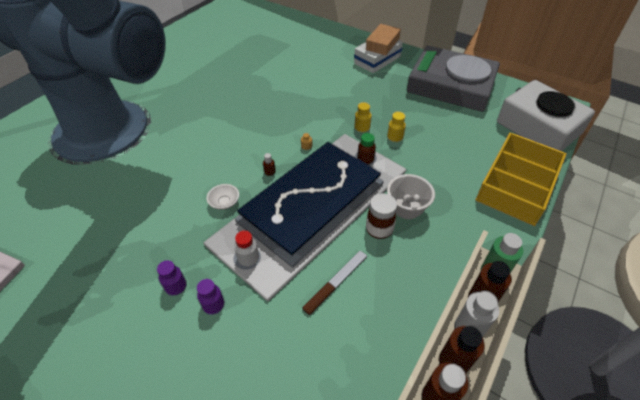

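Top view: the S-line runs from the dot at (272,201), beside the green cap (234,194), to the dot at (367,217), beside the red cap (408,222). The yellow bottles (178,186), (182,227) and purple ones (456,221), (461,262) are decoys. In the scene view the same dots are at (343,166) and (278,219). Next I measure the dots from both views and make one enlarged crop.

```bash
cat > meas.py <<'E'
from h import *
def dots(im,box):
    x0,y0,x1,y1=box; p=im['pixels'][y0:y1,x0:x1].astype(int)
    m=(p.min(2)>120).astype(np.uint8)
    n,l,s,c=cv2.connectedComponentsWithStats(m); k=1+np.argmax(s[1:,4]); m=(l==k)
    return np.argwhere(m)[:,::-1]+[x0,y0]
def fit(P,g,s):   # S-line fit: unit frame x,y,yaw from line points on the plate plane
    from scipy.optimize import least_squares
    from scipy.spatial import cKDTree
    t=np.linspace(-90,90,721); C=np.c_[30*np.sin(np.pi*t/90),t]
    tr=cKDTree(C)
    def r(q):
        c,si=np.cos(q[2]),np.sin(q[2]); Q=(P[:,:2]-q[:2])@np.array([[c,-si],[si,c]])
        return tr.query(Q)[0]
    o=least_squares(r,g); return o.x,np.sqrt(np.mean(o.fun**2))
E
python3 - <<'E'
from meas import *
T=grab('top');S=grab('scene')
e={}
for n,im,box,a,b in(('top',T,(258,178,382,240),(272,201),(367,217)),('scene',S,(262,158,354,230),(343,166),(278,219))):
    uv=dots(im,box); ends=[]
    for q in(a,b):
        w=uv[np.hypot(*(uv-q).T)<6.5]; ends.append(w.mean(0))
    e[n]=(im,uv,ends); P=onplane(im,ends,46); print(n,len(uv),np.round(ends,1).tolist(),P.round(1).tolist(),'dist',np.linalg.norm(P[0]-P[1]),'depth',bydepth(im,np.round(ends)).round(1).tolist())
    PL=onplane(im,uv,46)
    # -y end guesses both ways
    for A,B in((P[0],P[1]),(P[1],P[0])):
        d=(B-A)[:2]; yaw=np.arctan2(-d[0],d[1]); print(' fit',*fit(PL,[*((A+B)/2)[:2],yaw],1))
for i in(0,1):
    c1,d1=rays(T,e['top'][2][i]);c2,d2=rays(S,e['scene'][2][i])
    A=np.c_[d1[0],-d2[0]];s=np.linalg.lstsq(A,c2-c1,rcond=None)[0];p,q=c1+s[0]*d1[0],c2+s[1]*d2[0]
    print('tri',(p+q)/2,'gap',np.linalg.norm(p-q))
hsv=cv2.cvtColor(T['pixels'],cv2.COLOR_RGB2HSV)
for nm,uv in(('g',[232,191]),('r',[408,221])): print(nm,onplane(T,uv,70))
cv2.imwrite('pics/crop.png',cv2.resize(cv2.cvtColor(T['pixels'][145:280,160:480],cv2.COLOR_RGB2BGR),None,fx=2.5,fy=2.5,interpolation=cv2.INTER_CUBIC))
E
```

```text
top 554 [[271.8, 200.5], [366.3, 216.6]] [[560.1, 169.9, 46.0], [532.8, -7.6, 46.0]] dist 179.61208991124096 depth [[559.3, 169.6, 45.0], [531.9, -7.0, 47.3]]
 fit [546.30410849  81.20569798   3.00723356] 3.8545280642817077
 fit [ 5.46304107e+02  8.12057035e+01 -1.34358901e-01] 3.854528064611763
scene 470 [[342.5, 165.5], [277.1, 218.0]] [[562.1, 168.4, 46.0], [533.7, -7.0, 46.0]] dist 177.76887791237863 depth [[563.0, 168.8, 47.5], [533.8, -7.5, 46.5]]
 fit [546.99592636  81.32913387   3.01018821] 4.001618482195152
 fit [ 5.46996041e+02  8.13291376e+01 -1.31401578e-01] 4.001618485765427
tri [560.65259    170.43866484  43.42392525] gap 0.6115085471518774
tri [533.16546842  -7.27355441  45.75135543] gap 1.0464337996549338
g [[573.18846295 240.64939548  70.        ]]
r [[523.51553983 -81.75844193  70.        ]]
```

View pics/crop.png

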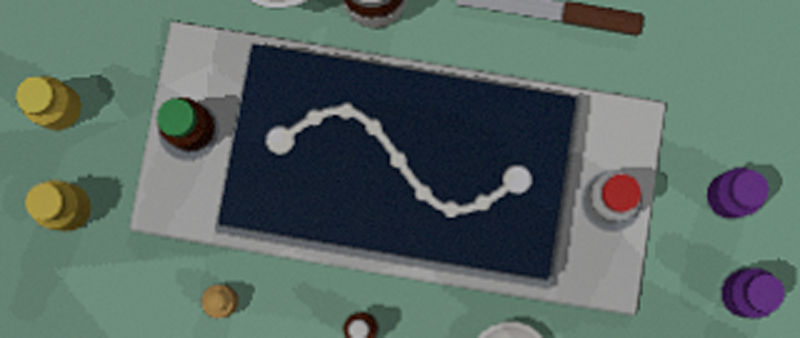

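The crop confirms the start at the green-capped end; the yellow and purple bottles stand off the unit. I shut the fingers and turn the wrist first, because the last joint would otherwise reach its limit.

Call:
arm_command --series '[0,0,0,0,0,0,-1,0,0,0,0,0,0,-1,0,0,0,0,0,0,-1,0,0,0,0,0,0,-1,0,0,0,0,0,0,-1,0,0,0,0,0,0,-1,0,0,0,0,0,0,-1,0,0,0,0,0,0,-1,0,0,0,0,0,0,-1,0,0,0,0,0,0,-1,0,0,0,0,0,0,-1,0,0,0,0,0,0,-1,0,0,0,0,0,0,-1,0,0,0,0,0,0,-1,0,0,0,0,0,0,-1]' --grip_force 30

```text
time_s: 1.45
tool_pos: [167.6, -549.8, 231.0]
ee_rot: [-0.0, 0.593, 0.805, 0.0]
wrist_force: [-0.3, -0.1, -0.6]
opening: 0.1
gripper_force: 0.0
```

```bash
cat >> h.py <<'E'
from scipy.spatial.transform import Rotation as Ro
def st():
    s=arm.state(); q=np.asarray(s['ee_rot']); R=Ro.from_quat(q[[1,2,3,0]]).as_matrix()
    return s,np.asarray(s['tool_pos']),R
def steps(target):
    s,p,R=st(); return (R.T@(np.asarray(target)-p))/30
E
python3 - <<'E'
from h import *
s,p,R=st(); print(p,R.round(3),s['joint_pos'],s['opening'],s['time_s'],steps([558,168,150]), arm.grasp_offset)
E
```

```text
[ 167.58985695 -549.84032455  231.01978342] [[-0.296  0.955 -0.   ]
 [ 0.955  0.296  0.001]
 [ 0.001  0.    -1.   ]] [-1.38529433e+00  3.77535418e-01  8.05487994e-02  1.27439115e+00
  6.86832957e-06 -1.15452724e-01] 0.1327700591550311 1.45 [18.9933086  19.52158972  2.71305556] 18.700000000000003
```

Call:
arm_command --series '[0,0.4,0.4,0,0,0,0,0,0.8,0.8,0,0,0,0,0,0.8,0.8,0,0,0,0,0,0.8,0.8,0,0,0,0,0,0.8,0.8,0,0,0,0,0,0.8,0.8,0,0,0,0,0,0.8,0.8,0,0,0,0,0,0.8,0.8,0,0,0,0,0,0.8,0.8,0,0,0,0,0,0.8,0.8,0,0,0,0,0,0.8,0.8,0,0,0,0,0,0.8,0.8,0,0,0,0,0,0.8,0.8,0,0,0,0,0,0.8,0.8,0,0,0,0,0,0.8,0.8,0,0,0,0,0,0.8,0.8,0,0,0,0,0,0.8,0.8,0,0,0,0,0,0.8,0.8,0,0,0,0,0,0.4,0.4,0,0,0,0,0,0,0,0,0,0,0]'

```text
time_s: 3.12
tool_pos: [456.1, -8.1, 231.1]
ee_rot: [-0.0, 0.593, 0.805, 0.001]
wrist_force: [-0.8, -1.0, 0.4]
opening: -0.0
gripper_force: 0.0
```

```bash
python3 - <<'E'
from h import *
s,p,R=st(); print(p,s['joint_pos'],s['time_s'],s['wrist_force'])
im=grab('wrist'); save(im,'pics/w1.png'); print(rays(im,[320,200]))
E
```

```text
[456.10292045  -8.08997435 231.0900267 ] [-1.57704260e-01  1.37052769e-01 -2.38478659e-01  1.19492413e+00
  1.10076571e-03  1.11246022e+00] 3.1167 [-0.80414501 -0.99172119  0.35235141]
(array([431.82725943,  65.82163444, 373.57202546]), array([[ 0.09792157, -0.29569534, -0.9503305 ]]))
```

View pics/w1.png

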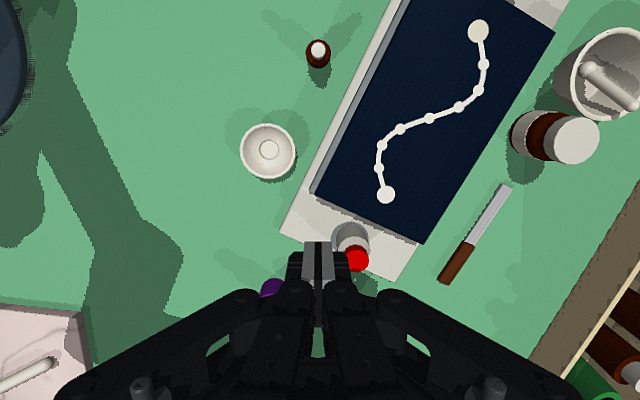

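The wrist view shows the whole S-line: start dot at (478,31), finish dot at (386,194) beside the red cap (356,260). I fit the unit pose from all 9 dots in this view and check it against the top view.

```bash
cat > m2.py <<'E'
from h import *
yy=np.linspace(-90,90,9); U=np.c_[30*np.sin(np.pi*yy/90),yy]
def kab(W):
    a,b=U.mean(0),W.mean(0); H=(U-a).T@(W-b); th=np.arctan2(H[0,1]-H[1,0],H[0,0]+H[1,1])
    c,s=np.cos(th),np.sin(th); R=np.array([[c,-s],[s,c]]); t=b-R@a
    return th,t,np.linalg.norm(U@R.T+t-W,axis=1)
def refine(im,guess,big,small):
    # centroid of locally opened mask around each predicted dot
    g=im['pixels'].min(2).astype(np.float32); out=[]
    m=(g>120).astype(np.uint8)
    for i,q in enumerate(guess):
        r=big if i in(0,8) else small; q=np.array(q,float)
        for _ in range(6):
            v,u=np.mgrid[0:400,0:640]; w=m*(np.hypot(u-q[0],v-q[1])<r); q=np.array([(u*w).sum(),(v*w).sum()])/w.sum()
        out.append(q)
    return np.array(out)
E
python3 - <<'E'
from m2 import *
w=grab('wrist'); t=grab('top')
gw=[(478,31),(484,65),(478,90),(459,107),(429,118),(400,129),(381,146),(378,168),(386,194)]
gt=[(272,201),(286,192),(299,189),(310,195),(319.5,209),(329.5,222),(340.5,229),(353,226),(367,217)]
for n,im,g,b,s in(('w',w,gw,12,7),('t',t,gt,7,3.5)):
    d=refine(im,g,b,s); print(n,d.round(1).tolist())
    P=onplane(im,d,46)[:,:2]; th,T,r=kab(P); print(th,T,r.round(1), P[[0,8]].round(1).tolist(), bydepth(im,d.round())[:,2].round(1))
    globals()['d'+n]=d
for i in(0,4,8):
    c1,d1=rays(w,dw[i]);c2,d2=rays(t,dt[i])
    s=np.linalg.lstsq(np.c_[d1[0],-d2[0]],c2-c1,rcond=None)[0]; print('tri',(c1+s[0]*d1[0]+c2+s[1]*d2[0])/2)
E
```

```text
w [[479.5, 28.9], [484.8, 62.6], [479.7, 88.0], [460.0, 105.0], [430.6, 116.2], [401.4, 127.2], [383.1, 143.4], [380.0, 166.3], [386.8, 192.2]]
2.991659337853797 [544.78501407  80.3134985 ] [0.1 0.4 0.1 0.1 0.2 0.1 0.2 0.3 0.8] [[558.1, 169.2], [531.0, -8.0]] [46.4 46.4 45.8 45.  44.6 46.8 48.  45.8 46. ]
t [[271.9, 200.5], [285.6, 191.6], [298.5, 189.0], [308.9, 195.5], [318.8, 208.7], [328.6, 221.7], [340.0, 228.4], [352.8, 225.5], [357.4, 222.5]]
2.9514773461067176 [545.17068612  82.89382676] [ 2.6  1.4  1.2  0.8  1.8  3.1  4.3  5.2 15.9] [[560.1, 169.7], [521.4, 8.9]] [47.9 49.1 47.3 46.6 47.5 48.4 43.7 49.3 47.8]
tri [560.67935415 170.76472253  40.06880549]
tri [546.77620531  81.00926644  40.5935718 ]
tri [513.30177832   9.7529082  111.76337733]
```

```bash
python3 - <<'E'
from h import *
print(steps([560.1,169.7,110]))
E
```

```text
[4.74197281 5.13064297 4.02933452]
```

Call:
arm_command --series '[0,0.4,0.43,0,0,0,0,0,0.79,0.85,0,0,0,0,0,0.79,0.85,0,0,0,0,0,0.79,0.85,0,0,0,0,0,0.79,0.85,0,0,0,0,0,0.79,0.85,0,0,0,0,0,0.39,0.45,0,0,0,0,0,0,0,0.5,0,0,0,0,0,0,0.9,0,0,0,0,0,0,0.9,0,0,0,0,0,0,0.9,0,0,0,0,0,0,0.5,0,0,0,0,0,0,0.33,0,0,0,0,0,0,0,0,0,0,0,0,0,0,0,0,0]'

```text
time_s: 4.52
tool_pos: [560.7, 169.0, 110.6]
ee_rot: [-0.0, 0.596, 0.803, -0.0]
wrist_force: [-0.6, -0.8, 0.2]
opening: 0.5
gripper_force: 0.0
```

```bash
python3 - <<'E'
from h import *
s,p,R=st(); print(p,s['wrist_force'],R.round(3).tolist(),steps([560.1,169.7,56]))
im=grab('wrist'); save(im,'pics/w2.png')
E
```

```text
[560.7444154  168.9689889  110.62271641] [-0.59330503 -0.75252719  0.24025012] [[-0.29, 0.957, -0.0], [0.957, 0.29, -0.0], [-0.0, -0.0, -1.0]] [ 0.02990367 -0.01269723  1.82075714]
```

View pics/w2.png

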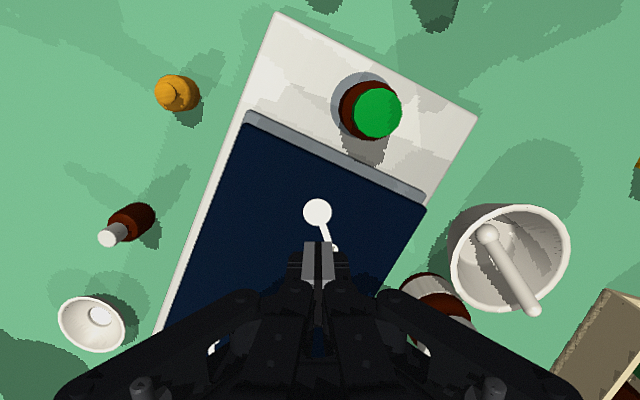

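The start dot is at (317,212), just ahead of the tips at (318,243), and the green cap at (377,112) is clear. I check the dot and the tips' projection in this view.

```bash
cat >> h.py <<'E'
def proj(im,X):
    T=np.asarray(im['world_to_cam']); f=200/np.tan(np.radians(im['vfov'])/2); c=T[:3,:3]@X+T[:3,3]
    a=np.array([c[0],-c[1]])/-c[2]; a*=1+im['k1']*(a@a); return a*f+[im['cx'],im['cy']]
E
python3 - <<'E'
from m2 import *
im=grab('wrist'); s,p,R=st()
d=refine(im,[(317,212)]+[(317,212)]*8,16,16)[0]
print(d,onplane(im,d,46),p,'tcp px',proj(im,p),'below',proj(im,np.r_[p[:2],46]))
g=im['pixels'][225:262,290:350]; cv2.imwrite('pics/tip.png',cv2.resize(cv2.cvtColor(g,cv2.COLOR_RGB2BGR),None,fx=12,fy=12,interpolation=cv2.INTER_NEAREST))
E
```

```text
[315.67292645 211.95774648] [[558.46431349 169.21111907  46.        ]] [561.92840319 169.6476989  111.95158497] tcp px [321.64052152 258.71794129] below [320.58151714 212.74443312]
```

View pics/tip.png

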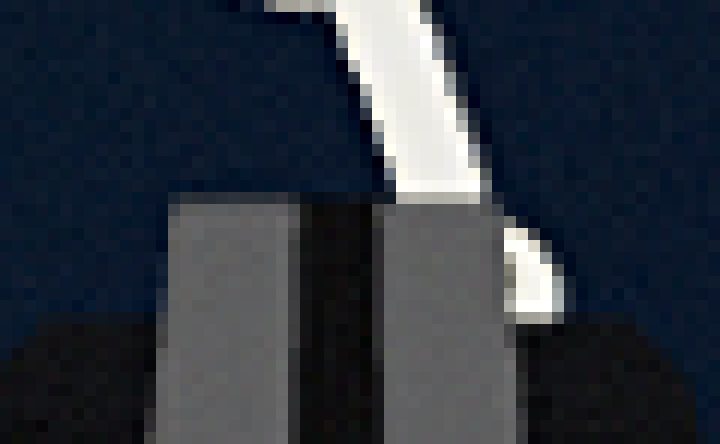

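The tips show 3.8 px left of their projection, a wrist-camera bias of about 2 mm. Correcting for it puts the dot at about (560,170), which agrees with the mean of the three views. I go down over the dot in small steps.

Call:
arm_command --series '[0,0,0,0.4,0,0,0,0,0,0,0.6,0,0,0,0,0,0,0.5,0,0,0,0,0,0,0.3,0,0,0,0,0,0,0,0,0,0,0,0,0,0,0,0,0]'

```text
time_s: 5.12
tool_pos: [561.0, 170.0, 57.0]
ee_rot: [0.0, 0.595, 0.804, 0.0]
wrist_force: [0.4, -0.7, -0.3]
opening: 0.3
gripper_force: 0.0
```

```bash
cat >> h.py <<'E'
def avg(n=6):
    P=[];F=[]
    for _ in range(n):
        get_image('wrist'); s,p,R=st(); P.append(p);F.append(s['wrist_force'])
    print('t',s['time_s'],'p',np.mean(P,0).round(2),np.std(P,0).round(2),'F',np.mean(F,0).round(2),np.std(F,0).round(2)); return np.mean(P,0),R
E
python3 - <<'E'
from h import *
p,R=avg(); print((R.T@(np.array([560.3,169.8,42.5])-p)/30).round(3))
E
```

```text
t 5.4167 p [561.69 170.16  57.58] [0.16 0.03 0.18] F [-0.12  0.14  0.14] [0.51 0.45 0.18]
[ 0.002 -0.049  0.503]
```

Call:
arm_command --series '[0,0,-0.04,0.15,0,0,0,0,0,0,0.15,0,0,0,0,0,0,0.1,0,0,0,0,0,0,0.05,0,0,0,0,0,0,0,0,0,0]'

```text
time_s: 5.83
tool_pos: [559.4, 169.6, 42.5]
ee_rot: [-0.0, 0.595, 0.804, -0.0]
wrist_force: [-0.3, -0.2, 1.4]
opening: 0.1
gripper_force: 1.1
```

```bash
python3 - <<'E'
from h import *
p,R=avg(8)
E
```

```text
t 6.2333 p [559.41 169.59  42.9 ] [0.02 0.02 0.08] F [-0.45 -0.5   2.09] [0.41 0.39 0.36]
```

Light contact on the start dot: z 42.9, about 2.1 N, plate down roughly 3 mm. Next I work out the rows along the line.

```bash
cat > path.py <<'E'
from h import *
import sys
def world(y):
    c,s=np.cos(2.989),np.sin(2.989); x=30*np.sin(np.pi*y/90)
    return np.c_[546.4+c*x-s*y,80.9+s*x+c*y]
def rows(y0,y1,n,ztgt):
    p,R=avg(4)
    t=np.linspace(-90,90,2001); W=world(t); L=np.r_[0,np.cumsum(np.hypot(*np.diff(W,axis=0).T))]
    a,b=np.interp([y0,y1],t,L); yy=np.interp(np.linspace(a,b,n+1)[1:],L,t)
    G=np.c_[world(yy),p[2]+(ztgt-p[2])*np.arange(1,n+1)/n]
    D=np.round((G-p)@R/30,2); D=np.diff(np.vstack([[0,0,0],D]),axis=0)
    print('off line start',(world(np.array([y0]))[0]-p[:2]).round(2))
    print(', '.join('0, %g, %g, %g, 0, 0, 0'%tuple(np.round(r,2)+0) for r in D))
rows(*map(float,sys.argv[1:3]),int(sys.argv[3]),float(sys.argv[4]))
E
python3 path.py -90 -45 12 42
```

```text
t 6.4333 p [559.42 169.59  42.87] [0.02 0.01 0.01] F [-0.73 -0.58  1.91] [0.34 0.43 0.21]
off line start [0.66 0.26]
0, -0.14, 0.08, 0, 0, 0, 0, 0, -0.15, 0.05, 0, 0, 0, 0, 0, -0.14, 0.05, 0.01, 0, 0, 0, 0, -0.15, 0.05, 0, 0, 0, 0, 0, -0.15, 0.05, 0, 0, 0, 0, 0, -0.15, 0.03, 0, 0, 0, 0, 0, -0.15, 0.03, 0.01, 0, 0, 0, 0, -0.15, 0.02, 0, 0, 0, 0, 0, -0.15, 0.01, 0, 0, 0, 0, 0, -0.16, -0.01, 0, 0, 0, 0, 0, -0.15, -0.03, 0.01, 0, 0, 0, 0, -0.14, -0.06, 0, 0, 0, 0
```

Call:
arm_command --series '[0,-0.14,0.08,0,0,0,0,0,-0.15,0.05,0,0,0,0,0,-0.14,0.05,0.01,0,0,0,0,-0.15,0.05,0,0,0,0,0,-0.15,0.05,0,0,0,0,0,-0.15,0.03,0,0,0,0,0,-0.15,0.03,0.01,0,0,0,0,-0.15,0.02,0,0,0,0,0,-0.15,0.01,0,0,0,0,0,-0.16,-0.01,0,0,0,0,0,-0.15,-0.03,0.01,0,0,0,0,-0.14,-0.06,0,0,0,0]'

```text
time_s: 7.43
tool_pos: [583.5, 120.5, 42.1]
ee_rot: [0.0, 0.595, 0.804, 0.0]
wrist_force: [-0.1, 2.5, 2.5]
opening: 0.2
gripper_force: 1.3
```

```bash
python3 path.py -45 0 12 42
```

```text
t 7.6333 p [583.26 119.67  42.15] [0.03 0.08 0.02] F [ 0.43 -1.13  2.4 ] [0.54 0.74 0.35]
off line start [-0.36  1.14]
0, -0.09, -0.08, 0, 0, 0, 0, 0, -0.12, -0.1, 0, 0, 0, 0, 0, -0.11, -0.11, 0, 0, 0, 0, 0, -0.09, -0.12, 0, 0, 0, 0, 0, -0.08, -0.14, 0, 0, 0, 0, 0, -0.07, -0.13, 0, 0, 0, 0, 0, -0.06, -0.14, 0, 0, 0, 0, 0, -0.06, -0.15, 0, 0, 0, 0, 0, -0.05, -0.14, 0.01, 0, 0, 0, 0, -0.05, -0.15, 0, 0, 0, 0, 0, -0.05, -0.14, 0, 0, 0, 0, 0, -0.05, -0.15, 0, 0, 0, 0
```

On the line within about 1 mm, 2.4 N. Continuing.

Call:
arm_command --series '[0,-0.09,-0.08,0,0,0,0,0,-0.12,-0.1,0,0,0,0,0,-0.11,-0.11,0,0,0,0,0,-0.09,-0.12,0,0,0,0,0,-0.08,-0.14,0,0,0,0,0,-0.07,-0.13,0,0,0,0,0,-0.06,-0.14,0,0,0,0,0,-0.06,-0.15,0,0,0,0,0,-0.05,-0.14,0.01,0,0,0,0,-0.05,-0.15,0,0,0,0,0,-0.05,-0.14,0,0,0,0,0,-0.05,-0.15,0,0,0,0]'

```text
time_s: 8.63
tool_pos: [545.8, 81.8, 41.7]
ee_rot: [0.0, 0.595, 0.804, 0.0]
wrist_force: [1.6, 1.2, 3.1]
opening: -0.0
gripper_force: 1.3
```

```bash
python3 path.py 0 45 12 42
```

```text
t 8.8333 p [544.9   81.37  41.48] [0.02 0.02 0.09] F [-0.1  -1.11  2.92] [0.79 0.66 0.45]
off line start [ 1.5  -0.47]
0, -0.08, -0.1, 0, 0, 0, 0, 0, -0.05, -0.15, 0, 0, 0, 0, 0, -0.05, -0.15, 0, 0, 0, 0, 0, -0.05, -0.14, 0, 0, 0, 0, 0, -0.06, -0.14, -0.01, 0, 0, 0, 0, -0.06, -0.14, 0, 0, 0, 0, 0, -0.07, -0.14, 0, 0, 0, 0, 0, -0.08, -0.13, 0, 0, 0, 0, 0, -0.09, -0.13, 0, 0, 0, 0, 0, -0.11, -0.11, 0, 0, 0, 0, 0, -0.12, -0.1, 0, 0, 0, 0, 0, -0.13, -0.08, 0, 0, 0, 0
```

Call:
arm_command --series '[0,-0.08,-0.1,0,0,0,0,0,-0.05,-0.15,0,0,0,0,0,-0.05,-0.15,0,0,0,0,0,-0.05,-0.14,0,0,0,0,0,-0.06,-0.14,-0.01,0,0,0,0,-0.06,-0.14,0,0,0,0,0,-0.07,-0.14,0,0,0,0,0,-0.08,-0.13,0,0,0,0,0,-0.09,-0.13,0,0,0,0,0,-0.11,-0.11,0,0,0,0,0,-0.12,-0.1,0,0,0,0,0,-0.13,-0.08,0,0,0,0]'

```text
time_s: 9.83
tool_pos: [510.4, 41.3, 41.8]
ee_rot: [-0.0, 0.595, 0.804, -0.0]
wrist_force: [0.7, 2.3, 3.7]
opening: -0.1
gripper_force: 1.3
```

```bash
python3 path.py 45 90 12 42
```

```text
t 10.0333 p [510.26  40.59  41.75] [0.02 0.03 0.04] F [-0.47 -0.92  2.55] [0.2  1.1  0.35]
off line start [-0.35  0.39]
0, -0.13, -0.06, 0, 0, 0, 0, 0, -0.15, -0.03, 0, 0, 0, 0, 0, -0.15, -0.01, 0, 0, 0, 0, 0, -0.16, 0, 0, 0, 0, 0, 0, -0.15, 0.02, 0, 0, 0, 0, 0, -0.15, 0.03, 0, 0, 0, 0, 0, -0.15, 0.04, 0, 0, 0, 0, 0, -0.15, 0.05, 0, 0, 0, 0, 0, -0.14, 0.05, 0, 0, 0, 0, 0, -0.15, 0.05, 0, 0, 0, 0, 0, -0.14, 0.05, -0.01, 0, 0, 0, 0, -0.15, 0.05, 0, 0, 0, 0
```

Call:
arm_command --series '[0,-0.13,-0.06,0,0,0,0,0,-0.15,-0.03,0,0,0,0,0,-0.15,-0.01,0,0,0,0,0,-0.16,0,0,0,0,0,0,-0.15,0.02,0,0,0,0,0,-0.15,0.03,0,0,0,0,0,-0.15,0.04,0,0,0,0,0,-0.15,0.05,0,0,0,0,0,-0.14,0.05,0,0,0,0,0,-0.15,0.05,0,0,0,0,0,-0.14,0.05,-0.01,0,0,0,0,-0.15,0.05,0,0,0,0,0,0,0,0,0,0,0,0,0,0,0,0,0,0]'

```text
time_s: 11.2
tool_pos: [534.4, -8.2, 42.5]
ee_rot: [0.001, 0.595, 0.803, -0.0]
wrist_force: [1.0, -1.7, 3.0]
opening: 0.0
gripper_force: 1.1
```

```bash
python3 - <<'E'
from h import *
p,R=avg(4); print('target',546.4-.152*90,80.9-.988*90)
im=grab('scene'); cv2.imwrite('pics/end.png',cv2.resize(cv2.cvtColor(im['pixels'][130:310,180:440],cv2.COLOR_RGB2BGR),None,fx=3,fy=3))
E
```

```text
t 11.4 p [534.19  -7.67  42.58] [0.1  0.21 0.  ] F [ 0.91 -1.43  2.42] [0.33 0.53 0.57]
target 532.72 -8.019999999999996
```

View pics/end.png

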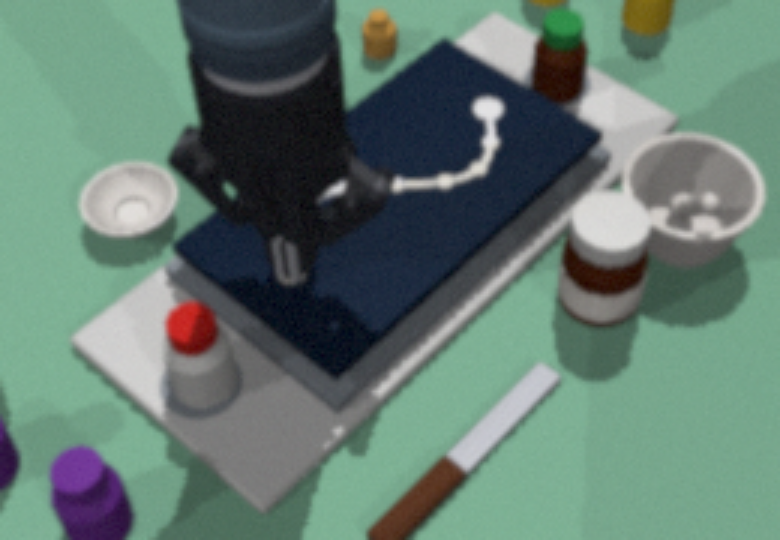

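The tips, at crop (288,280) or scene (276,223), cover the last dot and press with about 2.4 N (plate down about 3.5 mm). The bottles and bystanders are where they were, so I hand in.

```bash
python3 -c "from workcell import hand_in; print(hand_in())"
```

```text
the job is handed in; nothing more can be done
None
```

I swiped the whole S-line from the green-capped to the red-capped end without lifting off, reading 2 to 3 N at each pause, and handed in with the closed fingertips resting at about 2.4 N within 2 mm of the last dot's measured centre; the hand-in returned no verdict.

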